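Set both drive toggles to their off notch

TASK

Both drive switches have been left running, one in forward and one in reverse. Push each toggle to its off notch near the middle, so that it stays there by itself when let go; the notch is not always quite upright, so feel for the click. Never run a toggle past off into the opposite direction, and do not disturb the small things standing around.

Things in the scene. Friction and masses are not known exactly. Their poses are not given: they have to be found in the camera images.
- red_box: Grey switch box with red direction marks, 84 x 84 mm, top 62 mm above the table (nut round the toggle to 68 mm), fixed to the table. Origin: centre of its underside. Its toggle pivots about the box's y axis, 70 mm above the origin, and so swings in the box's x-z plane.
- blue_box: The same switch box with blue direction marks; same sizes and axes.
- red_box_toggle (a joint): Lean of the red-ended toggle, rad: 0 upright, + leans to the box's +x; stops (running positions) at -0.6 and +0.6; starts at + (forward). The off notch lies anywhere from -0.2 to +0.2, unseen, different every time, and is narrow: a hump 0.1 rad to each side of its bottom. Let go in the notch it stays; let go elsewhere it falls to a running position.
- blue_box_toggle (a joint): Lean of the blue-ended toggle, same sign, limits and behaviour, with a notch of its own; starts at - (reverse).
- red_box_tip (a point): Free end of the red toggle, on its axis, 66 mm from the pivot. The toggle is a round bat, 10 mm thick, 14 mm at its coloured end. Pushed near its end towards off it moves lightly (under 2 N); the hump, from 0.2 rad before the notch's bottom, takes 4 to 12 N; then the force drops to nothing as it clicks in. Pushed on, it meets the second hump, as stiff.
- blue_box_tip (a point): Free end of the blue toggle, on its axis, 66 mm from the pivot; same bat and same feel.
- glaze_pot_mid (a point): Small blue glaze pot with white lid, 49 mm across and 51 mm high, loose; the point is at its centre.
- stamp_mid (a point): White waisted plaster stamp, 28 mm across and 47 mm high, loose; the point is at its centre.
- cutter_mid (a point): Sheet-metal ring cutter, 56 mm across and 20 mm high, loose; the point is at its centre.

How it is judged (in metres and radians):
At the end, for the whole second after the job is handed in: Both toggles, let go, rest in their off notch: each stays still within 0.3 rad of upright (only the notch holds a toggle there) (value of joint red_box_toggle between -0.3 and 0.3 rad and value of joint blue_box_toggle between -0.3 and 0.3 rad and velocity of joint red_box_toggle between -0.1 and 0.1 rad/s and velocity of joint blue_box_toggle between -0.1 and 0.1 rad/s); the robot touches nothing.
It fails at once if the red toggle is run through off into reverse (its end moves over 60 mm from where it started) (distance of red_box_tip from where it was at the start of the episode above 0.06 m).
It fails at once if the blue toggle is run through off into forward (its end moves over 60 mm from where it started) (distance of blue_box_tip from where it was at the start of the episode above 0.06 m).
It fails at once if the glaze pot, the stamp or the cutter is moved by more than 20 mm (distance of any of glaze_pot_mid, stamp_mid, cutter_mid from where it was at the start of the episode above 0.02 m).
It also fails if it takes over 70 s, if anything falls off the work surface, if the arm or the gripper's body presses on something with over 40 N, if the wrist force passes 120 N, or if a joint passes its speed limit or range.

ROBOT

A 6-joint arm with a two-finger parallel gripper is mounted at the origin on a cart in front of the work surface, level with it; the furniture and walls round the work are solid. World frame = base frame: x ahead of the robot, y to its left, z up, the work surface at z = 0. Lengths are in mm, angles in degrees, forces in N, time in s.
With the tool pointing down it reaches from about 300 to 850 mm from the base axis. Payload 4.2 kg.
Tool frame: the origin (TCP) lies midway between the tips of the shut fingers; the grasp point (between the pads) lies 19 mm behind it (env.grasp_offset is the distance from the TCP to the grasp point, in mm); z points along the fingers, y is the line along which they close (so a half turn about z gives the same grasp; the last joint's range is limited). The gripper opens to 91 mm and grips with 3 to 60 N. Pads are 32 mm wide; open, the fingers measure 118 mm over their backs; the gripper's body (76 mm by 178 mm) begins 60 mm behind the grasp point.
Start: joints at [70.588, 18.312, 89.639, -0, 72.044, -1.146], TCP at [180.223, 546.043, 213.976] pointing down, gripper open.
Joint ranges: [-177.97, 177.97], [-48.28, 115.42], [12.27, 149.76], [-77.06, 257.06], [2.81, 150.46], [-146.56, 146.56]. Speed limits (degrees/s): [147.25, 147.25, 180, 180, 180, 180].

INTERFACE

Orientations are given as [roll, pitch, yaw] about the fixed x, y, z axes, in that order (R = Rz(yaw) Ry(pitch) Rx(roll)).
In Python, from workcell import env, optics gives the robot as it stands. The module is installed in compiled form; this text tells all that it offers.
- The arm moves only by the tool send_rows, never from a script. Its argument "targets" is a list that holds one entry, the list of rows, each a list of 7 numbers: the turn, a rotation vector about the world's x, y, z scaled (see below), then the shift along the world's x, y, z scaled (see below), then the closure, from -1 (fully open) to 1 (shut). In form: [[[rx, ry, rz, x, y, z, gripper], ...]]. A call has 1 to 12 rows; each row shifts and turns the commanded pose from where the row before left it; what a row does not reach is not made up. The controller multiplies each number of a shift by 0.2 m and each number of a turn by pi/2 rad. A row lasts 1/10 s, in which the tool goes at most 50 mm and 8.59 degrees, less where a joint would pass 70% of its speed; a pose out of reach is approached as far as the arm can. A call with a number of a shift or a turn outside -1 to 1 is refused whole. A call with a gripper value outside its range is refused whole. The fingers move at their own pace and stop on an object; "grip_force" is the grip in N (left out, the last holds). Time passes only in rows, so rows that do not move let the fingers close. It gives the time, the measured TCP pose, the force, the opening and the grip force at its end, in the units of the state.
- env.state(): the state, without advancing time (a new reading comes with each control period).
- optics.grab_frame(name): name is "scene" or "top" or "wrist"; returns (picture, depth): 480x640x3 uint8, red, green, blue; 480x640 float32, mm along the optical axis (not along the pixel's ray), 0 where there is no reading.
- optics.camera_info(name): a dict with "camera_matrix" (3x3 intrinsics, pixels), "R" (3x3) and "t" (3): a world point X has camera coordinates R X + t; the wrist camera has in their place "mount" (4x4, takes a point from camera to tool coordinates, whose origin is the TCP and whose axes are the flange's). Camera axes: x right, y down, z forward; pixel columns grow to the right and rows downward; lengths in mm; the calibration is good to about 2 mm. A picture is of the moment at which its call begins: read the wrist's pose just before it. camera_info takes no time and is no camera call.
- env.job_done(): hands the job in; it is judged then, once.
Trained networks look in the newest picture that a camera, given by its name, has taken for a name from the list of things; names that differ only in an ending like _2 or _b are one class to them, and where a whole thing is asked for, a point or a joint stands for the part that bears it (a point fixed in the world has none). Each returns a list of dicts, best first, with "conf" (0 to 1); they miss things now and then, are a little off and sometimes report something else, mostly with a low value. They report only what shows in the picture. A call takes as long as a camera call.
- optics.silhouettes(camera, name): "mask" (480x640 bool, what is visible of it) and "at" ([column, row] in pixels, amid what is visible of it).
- optics.place_of(camera, name): "at" ([column, row] in pixels: a listed point, or the origin of a listed thing).
The state is a dict: "time_s": time; "qpos": joint angles; "qvel": joint speeds; "effort": joint torques, N m; "ee_pos": TCP position; "ee_rot": TCP orientation; "force": force on the tool from outside, world axes, zero at the start; "torque": the same for the moment, N m; "gripper_width": finger opening in mm; "gripper_force": force on a finger pad.
Only numpy, scipy, OpenCV 4.12 (cv2) and the standard library are available. Lean on these libraries where they do the work, as an engineer would, in place of code of your own. Each camera call takes 0.05 s, during which the arm holds its last target. There are 200 camera calls.

## Working session

There is one attempt and no reset: what is moved stays moved. The work goes in short steps, Python scripts to look and compute and a tool call to move; the robot and the scene stay as the last step left them, time stands still between calls to the robot, and variables do not carry over. Pictures are saved under pics/ and viewed, at most 10 in all, crops included, and the job is handed in when it is done.

Besides the shell and the picture viewer there is one more tool, called as name([rows], argument=value, ...), one row to a line, values as JSON. send_rows: Moves the arm, as the interface text tells. Its arguments: {"type":"object","properties":{"targets":{"type":"array"},"grip_force":{"type":"number"}},"required":["targets"]}

```bash
mkdir -p pics; cat > h.py <<'E'
import numpy as np, cv2
from workcell import env, optics
def w(cam,px,d):
    c=optics.camera_info(cam);K=np.array(c["camera_matrix"]);R=np.array(c["R"]);t=np.array(c["t"]).ravel()
    p=np.linalg.inv(K)@[px[0],px[1],1]*d
    return R.T@(p-t)
def atz(cam,px,z):
    c=optics.camera_info(cam);R=np.array(c["R"]);t=np.array(c["t"]).ravel()
    a=w(cam,px,0);b=w(cam,px,1);r=b-a
    return a+r*(z-a[2])/r[2]
E
python3 - <<'E'
from h import *
s=env.state();print(s)
D={}
for c in("top","scene"):
    im,d=optics.grab_frame(c);cv2.imwrite(f"pics/{c}.png",im[:,:,::-1]);D[c]=d
    for n in["red_box","blue_box","red_box_tip","blue_box_tip","glaze_pot_mid","stamp_mid","cutter_mid"]:
        for r in optics.place_of(c,n)[:2]:
            u,v=r["at"];z=float(np.median(d[int(v)-1:int(v)+2,int(u)-1:int(u)+2]))
            print(c,n,round(r["conf"],2),np.round(r["at"],1),w(c,(u,v),z).round(1), atz(c,(u,v),0).round(1))
E
```

```text
{'time_s': 0.0, 'qpos': array([ 7.05892188e+01,  1.83523754e+01,  8.97068406e+01, -5.56130002e-04,
        7.20451674e+01, -1.14589274e+00]), 'qvel': array([ 0.05305881,  0.00763416, -0.00858163,  0.00180876, -0.00743943,
        0.02832065]), 'effort': array([-1.53592602e-03, -4.12465346e+01, -2.31972599e+01,  7.27286492e-02,
        4.56078211e-02, -1.36893614e-04]), 'ee_pos': array([180.04122369, 545.54180971, 213.10999442]), 'ee_rot': array([-1.79895627e+02, -1.55885754e-03,  1.61735282e+02]), 'force': array([ 0.71051183,  0.19332146, -0.24533196]), 'torque': array([-0.02113689,  0.06897824,  0.04759374]), 'gripper_force': 0.0, 'gripper_width': 91.22301219268176}
top red_box 0.68 [257.6 277.4] [441.6 328.3  75.3] [447.9 337.5   0. ]
top blue_box 0.63 [353.8 276.6] [438.8 133.   63.5] [443.9 127.4   0. ]
top red_box_tip 0.61 [255.8 259. ] [473.2 325.6 123.3] [488.5 341.1   0. ]
top red_box_tip 0.48 [355.9 274.7] [441.8 129.3  72.2] [447.9 122.7   0. ]
top blue_box_tip 0.72 [355.3 287.5] [413.1 136.3 124.4] [420.1 125.2   0. ]
top glaze_pot_mid 0.93 [241.1 223.6] [558.6 365.3  49.9] [568.8 373.2   0. ]
top stamp_mid 0.54 [442.  272.7] [443.2 -52.1  45.9] [447.1 -64.9   0. ]
top cutter_mid 0.65 [193.1 280.1] [446.1 479.2  -2.1] [445.9 478.6   0. ]
scene red_box 0.86 [264.4 267.7] [413.  297.5  24.2] [438.5 337.4   0. ]
scene blue_box 0.87 [321.7 300.6] [414.2  92.2  28.1] [444.  129.5   0. ]
scene blue_box_tip 0.67 [383.9 328.2] [439.9 -61.1  26.1] [468.6 -32.8   0. ]
scene blue_box_tip 0.47 [302.8 254.3] [5.506e+02 3.337e+02 2.000e-01] [550.9 334.1   0. ]
scene stamp_mid 0.72 [384.9 326.9] [439.8 -63.7  30.3] [473.3 -30.8   0. ]
scene cutter_mid 0.75 [231.4 244.3] [446.3 498.8   2.4] [448.9 503.3  -0. ]
```

```bash
python3 - <<'E'
import cv2
a=cv2.imread("pics/top.png")[190:340,160:480];b=cv2.imread("pics/scene.png")[210:360,180:440]
a=cv2.resize(a,(640,300),interpolation=2);b=cv2.resize(b,(520,300),interpolation=2)
b=cv2.copyMakeBorder(b,0,0,0,120,0)
cv2.imwrite("pics/c1.png",cv2.vconcat([a,b]))
E
```

```text
(no output)
```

View pics/c1.png

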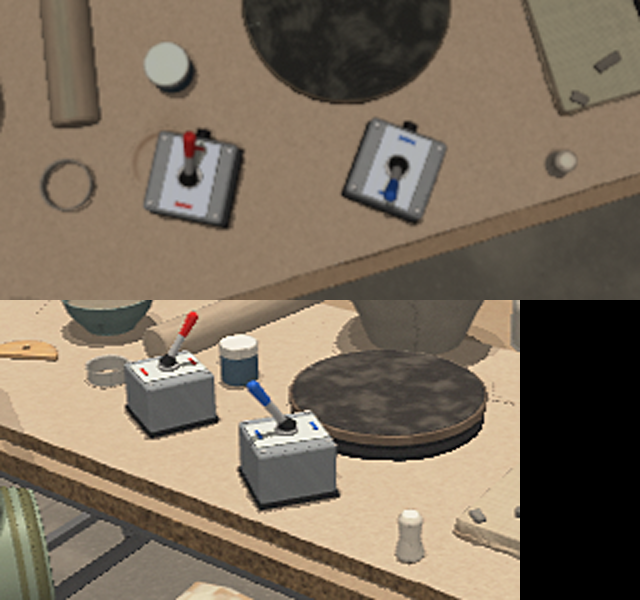

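The top view shows the red bat leaning to world +x (full frame about 255,259) and the blue bat leaning to −x (about 355,287). The pot is at about (241,223), the stamp at (442,272) and the cutter at (193,280), all clear of the toggles. Next I'll fit the box pose from depth.

```bash
python3 - <<'E'
from h import *
c=optics.camera_info("top");K=np.array(c["camera_matrix"]);R=np.array(c["R"]);t=np.array(c["t"]).ravel()
im,d=optics.grab_frame("top")
v,u=np.mgrid[:480,:640];P=(np.linalg.inv(K)@np.stack([u.ravel(),v.ravel(),np.ones(u.size)])*d.ravel()).T
P=((P-t)@R).reshape(480,640,3)
print("table z",np.median(P[300:310,250:300,2]))
for n,x0,y0 in(("red",442,330),("blue",440,132)):
    near=(abs(P[...,0]-x0)<75)&(abs(P[...,1]-y0)<75)&(d>0)
    m=near&(P[...,2]>52)&(P[...,2]<68)
    (cx,cy),sz,a=cv2.minAreaRect(P[m][:,:2].astype(np.float32))
    q=P[near&(P[...,2]>90)]
    hi=q[q[:,2]>q[:,2].max()-12]
    A=np.cov(q[:,:2].T);e=np.linalg.eigh(A)[1][:,1]
    print(n,m.sum(),"c",cx,cy,"size",sz,"ang",a,"topz",np.median(P[m][:,2]),"tip",hi.mean(0).round(1),"zmax",q[:,2].max(),"dir",np.degrees(np.arctan2(e[1],e[0])), "tip dir",np.degrees(np.arctan2(hi.mean(0)[1]-cy,hi.mean(0)[0]-cx)),"r",np.hypot(*(hi.mean(0)[:2]-[cx,cy])))
E
```

```text
table z -1.1508701483280896
red 1472 c 442.72479248046875 335.4988708496094 size (83.99922180175781, 83.86988830566406) ang 77.2887191772461 topz 61.90733195797675 tip [473.8 328.  121.7] zmax 127.13589232435831 dir 166.19710843621098 tip dir -13.621968159196564 r 31.935597642391734
blue 1489 c 446.17010498046875 123.09269714355469 size (84.07479095458984, 84.38802337646484) ang 67.50801086425781 topz 61.92449001323305 tip [415.9 136.  121.8] zmax 126.41389689130789 dir 158.05472909517624 tip dir 156.95284680184147 r 32.84700462024389
```

Both fits give 84 mm square with the top at 62 mm, and the tip directions agree with the box axes: red x axis at −12.7°, blue at −22.5°. I'll shut the fingers and move to the outer side of the red toggle.

send_rows([
  [[0, 0, 0.006, 0.17, -0.114, 0, 1], [0, 0, 0.006, 0.17, -0.114, 0, 1], [0, 0, 0.006, 0.17, -0.114, 0, 1], [0, 0, 0.006, 0.17, -0.114, 0, 1], [0, 0, 0.006, 0.17, -0.114, 0, 1], [0, 0, 0.006, 0.17, -0.114, 0, 1], [0, 0, 0.006, 0.17, -0.114, 0, 1], [0, 0, 0.006, 0.17, -0.114, 0, 1], [0, 0, 0.007, 0.17, -0.114, 0, 1], [0, 0, 0.007, 0.17, -0.114, 0, 1], [0, 0, 0, 0, 0, 0, 1], [0, 0, 0, 0, 0, 0, 1]],
], grip_force=30)

```text
time_s: 2.05
ee_pos: [520.6, 317.5, 213.6]
ee_rot: [-180.0, -0.1, 167.2]
force: [-0.2, -0.0, 0.0]
gripper_width: 0.6
gripper_force: 0.0
```

send_rows([
  [[0, 0, 0, 0, 0, -0.175, 1], [0, 0, 0, 0, 0, -0.175, 1], [0, 0, 0, 0, 0, -0.175, 1], [0, 0, 0, 0, 0, 0, 1], [0, 0, 0, -0.034, 0.0077, 0, 1], [0, 0, 0, -0.034, 0.0077, 0, 1], [0, 0, 0, -0.034, 0.0077, 0, 1], [0, 0, 0, -0.034, 0.0077, 0, 1], [0, 0, 0, 0, 0, 0, 1], [0, 0, 0, 0, 0, 0, 1]],
])

```text
time_s: 3.05
ee_pos: [493.4, 324.8, 109.8]
ee_rot: [179.9, 0.1, 167.3]
force: [0.9, 1.4, 0.6]
gripper_width: 0.6
gripper_force: 0.8
```

send_rows([
  [[0, 0, 0, -0.0146, 0.0033, 0, 1], [0, 0, 0, 0, 0, 0, 1], [0, 0, 0, 0, 0, 0, 1]],
])

```text
time_s: 3.35
ee_pos: [490.4, 325.0, 109.1]
ee_rot: [180.0, 0.0, 167.3]
force: [1.3, 1.2, 1.7]
gripper_width: 1.1
gripper_force: 1.0
```

send_rows([
  [[0, 0, 0, -0.0146, 0.0033, 0, 1], [0, 0, 0, 0, 0, 0, 1], [0, 0, 0, 0, 0, 0, 1]],
])

```text
time_s: 3.65
ee_pos: [486.7, 325.3, 108.7]
ee_rot: [-180.0, -0.0, 167.3]
force: [0.8, 0.5, -0.5]
gripper_width: 0.4
gripper_force: 0.4
```

send_rows([
  [[0, 0, 0, -0.0146, 0.0033, 0, 1], [0, 0, 0, 0, 0, 0, 1], [0, 0, 0, 0, 0, 0, 1]],
])

```text
time_s: 3.95
ee_pos: [483.8, 326.0, 108.7]
ee_rot: [-180.0, -0.0, 167.3]
force: [0.9, -0.1, -0.8]
gripper_width: 0.3
gripper_force: 0.1
```

send_rows([
  [[0, 0, 0, -0.0146, 0.0033, 0, 1], [0, 0, 0, 0, 0, 0, 1], [0, 0, 0, 0, 0, 0, 1]],
])

```text
time_s: 4.25
ee_pos: [481.1, 326.8, 108.9]
ee_rot: [-180.0, -0.0, 167.3]
force: [1.5, 0.2, -0.3]
gripper_width: 0.1
gripper_force: 0.1
```

send_rows([
  [[0, 0, 0, -0.0146, 0.0033, 0, 1], [0, 0, 0, 0, 0, 0, 1], [0, 0, 0, 0, 0, 0, 1]],
])

```text
time_s: 4.55
ee_pos: [478.3, 327.6, 109.0]
ee_rot: [180.0, -0.0, 167.3]
force: [0.0, -0.0, -0.4]
gripper_width: 0.7
gripper_force: 0.2
```

```bash
cat > tip.py <<'E'
from h import *
im,d=optics.grab_frame("scene");cv2.imwrite("pics/s_%d.png"%(env.state()["time_s"]*100),cv2.resize(im[200:350,180:380],(800,600),interpolation=2)[:,:,::-1])
print(env.state()["force"].round(1))
E
python3 tip.py; ls pics
```

```text
[0.2 0.1 0.3]
c1.png
s_459.png
scene.png
top.png
```

View pics/s_459.png

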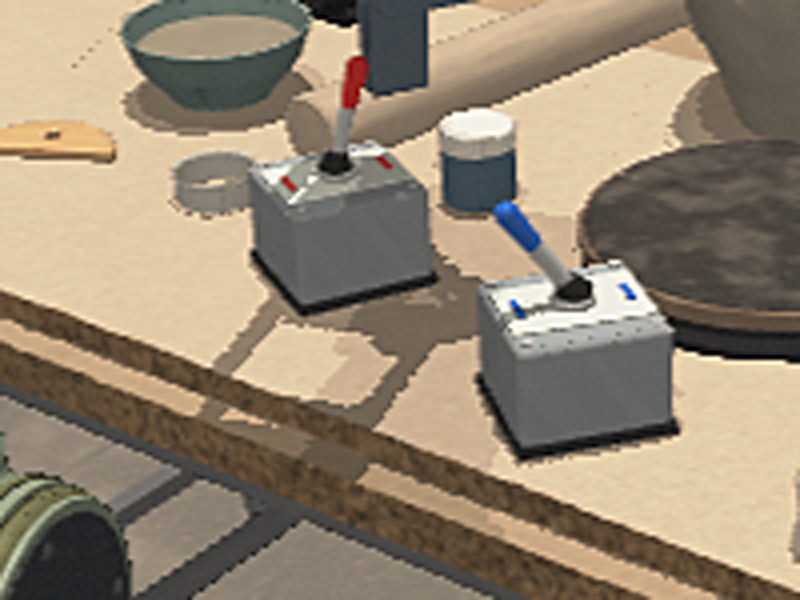

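The red bat is now near upright, tip at about (355,62), with the finger right beside it at (365,60). I'll compare the tip with projected leans to see whether it has clicked.

```bash
cat > lean.py <<'E'
from h import *
import sys
B={"red":(442.7,335.5,-12.7),"blue":(446.2,123.1,-22.5)}
def proj(cam,X):
    c=optics.camera_info(cam);p=np.array(c["camera_matrix"])@(np.array(c["R"])@X+np.array(c["t"]).ravel());return p[:2]/p[2]
def lean(col,cam="scene"):
    im,d=optics.grab_frame(cam);x,y,a=B[col];a=np.radians(a)
    pt=lambda th,L:np.array([x+L*np.sin(th)*np.cos(a),y+L*np.sin(th)*np.sin(a),70+L*np.cos(th)])
    hsv=cv2.cvtColor(im,cv2.COLOR_RGB2HSV);H,S,V=cv2.split(hsv)
    m=((H<8)|(H>172))&(S>140)&(V>60) if col=="red" else (H>105)&(H<125)&(S>140)&(V>60)
    A=[proj(cam,pt(t,50)) for t in np.linspace(-.6,.6,121)];z=np.mean(A,0)
    v,u=np.nonzero(m);k=np.hypot(u-z[0],v-z[1])<25
    q=np.stack([u[k],v[k]],1)
    n,l,st,ce=cv2.connectedComponentsWithStats((m&(np.hypot(*(np.mgrid[:480,:640][::-1]-z[:,None,None]))<28)).astype(np.uint8))
    i=1+np.argmax(st[1:,4]);
    piv=proj(cam,pt(0,0));g=lambda p:np.degrees(np.arctan2(p[0]-piv[0],piv[1]-p[1]))
    an=[g(p) for p in A];o=np.argsort(an)
    print(col,cam,"area",st[i,4],"cen",ce[i].round(1),"lean",np.interp(g(ce[i]),np.array(an)[o],np.linspace(-.6,.6,121)[o]).round(3),"force",env.state()["force"].round(1))
if __name__=="__main__":
    for c in sys.argv[1:]: lean(c)
E
python3 lean.py red blue
```

```text
red scene area 56 cen [268.2 219.8] lean 0.238 force [ 0.3  0.2 -0.5]
blue scene area 68 cen [308.7 255.5] lean -0.6 force [-0.3  0.2 -0.2]
```

send_rows([
  [[0, 0, 0, -0.0146, 0.0033, 0, 1], [0, 0, 0, 0, 0, 0, 1], [0, 0, 0, 0, 0, 0, 1]],
])

```text
time_s: 5.0
ee_pos: [475.4, 328.2, 109.0]
ee_rot: [180.0, -0.0, 167.3]
force: [0.1, 0.4, 0.7]
gripper_width: 0.5
gripper_force: 0.2
```

```bash
python3 lean.py red
```

```text
red scene area 58 cen [267.3 219.7] lean 0.191 force [-0.7 -0.1 -0.8]
```

send_rows([
  [[0, 0, 0, -0.0146, 0.0033, 0, 1], [0, 0, 0, 0, 0, 0, 1], [0, 0, 0, 0, 0, 0, 1]],
])

```text
time_s: 5.35
ee_pos: [472.4, 328.8, 109.0]
ee_rot: [-180.0, -0.0, 167.3]
force: [0.3, 1.0, 0.2]
gripper_width: 0.4
gripper_force: 0.1
```

```bash
python3 lean.py red
```

```text
red scene area 58 cen [265.9 219.9] lean 0.126 force [ 0.1 -0.5  0.3]
```

send_rows([
  [[0, 0, 0, -0.0146, 0.0033, 0, 1], [0, 0, 0, 0, 0, 0, 1], [0, 0, 0, 0, 0, 0, 1]],
])

```text
time_s: 5.7
ee_pos: [469.5, 329.5, 109.0]
ee_rot: [-180.0, -0.0, 167.3]
force: [-0.7, -0.5, -0.2]
gripper_width: 0.4
gripper_force: 0.0
```

```bash
python3 lean.py red
```

```text
red scene area 58 cen [264.9 220. ] lean 0.078 force [-0.3 -0.7 -0.6]
```

send_rows([
  [[0, 0, 0, -0.0146, 0.0033, 0, 1], [0, 0, 0, 0, 0, 0, 1], [0, 0, 0, 0, 0, 0, 1]],
])

```text
time_s: 6.05
ee_pos: [466.6, 330.2, 109.0]
ee_rot: [180.0, -0.0, 167.3]
force: [-0.3, -0.3, -0.7]
gripper_width: 0.7
gripper_force: 0.0
```

```bash
python3 lean.py red
```

```text
red scene area 58 cen [263.9 219.8] lean 0.03 force [ 0.5  0.1 -0. ]
```

send_rows([
  [[0, 0, 0, -0.0122, 0.0027, 0, 1], [0, 0, 0, 0, 0, 0, 1], [0, 0, 0, 0, 0, 0, 1]],
])

```text
time_s: 6.4
ee_pos: [464.6, 330.7, 109.1]
ee_rot: [180.0, 0.0, 167.3]
force: [1.7, -0.6, -0.5]
gripper_width: 0.2
gripper_force: 0.6
```

```bash
python3 lean.py red
```

```text
red scene area 56 cen [263.2 219.9] lean 0.0 force [ 1.2 -0.1  0.1]
```

Force is starting to rise, so I'll use 2 mm steps.

send_rows([
  [[0, 0, 0, -0.0098, 0.0022, 0, 1], [0, 0, 0, 0, 0, 0, 1], [0, 0, 0, 0, 0, 0, 1]],
])

```text
time_s: 6.75
ee_pos: [462.8, 331.3, 109.2]
ee_rot: [180.0, 0.1, 167.3]
force: [3.2, 0.1, 0.5]
gripper_width: -0.3
gripper_force: 1.5
```

```bash
python3 lean.py red
```

```text
red scene area 58 cen [262.9 220.2] lean -0.015 force [ 3.3 -0.6  1.3]
```

send_rows([
  [[0, 0, 0, -0.0098, 0.0022, 0, 1], [0, 0, 0, 0, 0, 0, 1], [0, 0, 0, 0, 0, 0, 1]],
])

```text
time_s: 7.1
ee_pos: [462.1, 331.6, 109.4]
ee_rot: [179.9, 0.2, 167.3]
force: [7.4, -2.1, 0.4]
gripper_width: 0.3
gripper_force: 3.1
```

```bash
python3 lean.py red
```

```text
red scene area 57 cen [262.6 220.4] lean -0.033 force [ 7.  -1.1 -0.3]
```

send_rows([
  [[0, 0, 0, -0.0098, 0.0022, 0, 1], [0, 0, 0, 0, 0, 0, 1], [0, 0, 0, 0, 0, 0, 1]],
])

```text
time_s: 7.45
ee_pos: [461.5, 331.8, 109.5]
ee_rot: [179.9, 0.4, 167.4]
force: [10.4, -2.5, -0.8]
gripper_width: 0.5
gripper_force: 4.8
```

```bash
python3 lean.py red
```

```text
red scene area 53 cen [262.3 220.2] lean -0.044 force [10.5 -3.4 -1.8]
```

send_rows([
  [[0, 0, 0, -0.0073, 0.0017, 0, 1], [0, 0, 0, 0, 0, 0, 1], [0, 0, 0, 0, 0, 0, 1]],
])

```text
time_s: 7.8
ee_pos: [455.9, 332.3, 108.8]
ee_rot: [-180.0, -0.1, 167.3]
force: [-0.4, 0.0, -0.3]
gripper_width: 0.6
gripper_force: 0.0
```

```bash
python3 lean.py red
```

```text
red scene area 60 cen [258.9 221.4] lean -0.207 force [-0.1 -1.3 -0.2]
```

It clicked: the force dropped to zero and the bat jumped ahead of the finger. I'll back off, rise and check.

send_rows([
  [[0, 0, 0, 0.05, -0.011, 0, 1], [0, 0, 0, 0.1, -0.022, 0, 1], [0, 0, 0, 0, 0, 0.2, 1], [0, 0, 0, 0, 0, 0.2, 1], [0, 0, 0, 0, 0, 0.1, 1], [0, 0, 0, 0, 0, 0, 1]],
])

```text
time_s: 8.45
ee_pos: [488.6, 326.6, 212.2]
ee_rot: [179.7, 0.2, 167.3]
force: [0.5, 0.2, 0.2]
gripper_width: 0.3
gripper_force: 0.0
```

```bash
python3 lean.py red blue; python3 -c "
from h import *;print(env.state()['ee_pos'])"
```

```text
red scene area 54 cen [258.8 221.3] lean -0.212 force [ 0.4 -0.1 -0.4]
blue scene area 68 cen [308.7 255.5] lean -0.6 force [-0.6  0.3 -0.6]
[486.64090751 325.40482481 208.27787039]
```

send_rows([
  [[0, 0, -0.0181, -0.0953, -0.143, 0, 1], [0, 0, -0.0181, -0.0953, -0.143, 0, 1], [0, 0, -0.0181, -0.0953, -0.143, 0, 1], [0, 0, -0.0181, -0.0953, -0.143, 0, 1], [0, 0, -0.0181, -0.0953, -0.143, 0, 1], [0, 0, -0.0181, -0.0953, -0.143, 0, 1], [0, 0, 0, 0, 0, 0, 1], [0, 0, 0, 0, 0, 0, 1]],
])

```text
time_s: 9.35
ee_pos: [371.9, 153.7, 207.9]
ee_rot: [-179.9, -0.1, 157.5]
force: [0.5, -0.3, -0.6]
gripper_width: 0.3
gripper_force: 0.0
```

send_rows([
  [[0, 0, 0, 0, 0, -0.175, 1], [0, 0, 0, 0, 0, -0.175, 1], [0, 0, 0, 0, 0, -0.15, 1], [0, 0, 0, 0, 0, 0, 1], [0, 0, 0, 0.0323, -0.0134, 0, 1], [0, 0, 0, 0.0323, -0.0134, 0, 1], [0, 0, 0, 0.0323, -0.0134, 0, 1], [0, 0, 0, 0.0323, -0.0134, 0, 1], [0, 0, 0, 0, 0, 0, 1], [0, 0, 0, 0, 0, 0, 1]],
])

```text
time_s: 10.35
ee_pos: [398.8, 143.3, 109.2]
ee_rot: [180.0, 0.0, 157.5]
force: [-0.4, -0.0, 0.1]
gripper_width: 1.0
gripper_force: 0.1
```

```bash
python3 lean.py blue
```

```text
blue scene area 59 cen [312.2 253.8] lean -0.475 force [-0.9  0.8 -0. ]
```

Contact made and no hump yet. I'll push in 3 mm steps along +x of the blue box.

send_rows([
  [[0, 0, 0, 0.0139, -0.0057, 0, 1], [0, 0, 0, 0, 0, 0, 1], [0, 0, 0, 0, 0, 0, 1]],
])

```text
time_s: 10.7
ee_pos: [401.1, 142.2, 109.0]
ee_rot: [-180.0, -0.0, 157.5]
force: [-0.2, -0.1, 0.2]
gripper_width: 0.0
gripper_force: 0.3
```

send_rows([
  [[0, 0, 0, 0.0139, -0.0057, 0, 1], [0, 0, 0, 0, 0, 0, 1], [0, 0, 0, 0, 0, 0, 1]],
])

```text
time_s: 11.0
ee_pos: [404.1, 141.1, 108.9]
ee_rot: [180.0, 0.0, 157.5]
force: [0.4, 0.2, -0.3]
gripper_width: 0.4
gripper_force: 0.2
```

```bash
python3 lean.py blue
```

```text
blue scene area 58 cen [314.7 252.6] lean -0.367 force [-0.9  1.  -0.3]
```

send_rows([
  [[0, 0, 0, 0.0139, -0.0057, 0, 1], [0, 0, 0, 0, 0, 0, 1], [0, 0, 0, 0, 0, 0, 1]],
])

```text
time_s: 11.35
ee_pos: [406.9, 140.0, 109.0]
ee_rot: [180.0, 0.0, 157.5]
force: [0.1, -0.3, -0.6]
gripper_width: 0.5
gripper_force: 0.2
```

```bash
python3 lean.py blue
```

```text
blue scene area 53 cen [316.1 252.5] lean -0.314 force [-0.4  0.6 -0. ]
```

send_rows([
  [[0, 0, 0, 0.0139, -0.0057, 0, 1], [0, 0, 0, 0, 0, 0, 1], [0, 0, 0, 0, 0, 0, 1]],
])

```text
time_s: 11.7
ee_pos: [409.7, 138.8, 109.0]
ee_rot: [180.0, 0.0, 157.5]
force: [0.5, -0.5, -0.1]
gripper_width: 0.3
gripper_force: 0.1
```

```bash
python3 lean.py blue
```

```text
blue scene area 57 cen [317.1 251.9] lean -0.265 force [-0.3 -0.1  0.3]
```

send_rows([
  [[0, 0, 0, 0.0139, -0.0057, 0, 1], [0, 0, 0, 0, 0, 0, 1], [0, 0, 0, 0, 0, 0, 1]],
])

```text
time_s: 12.05
ee_pos: [412.3, 137.7, 109.0]
ee_rot: [180.0, -0.0, 157.5]
force: [-0.3, -0.9, 0.2]
gripper_width: 0.2
gripper_force: 0.4
```

```bash
python3 lean.py blue
```

```text
blue scene area 58 cen [318.  251.4] lean -0.226 force [-0.2 -0.   1. ]
```

send_rows([
  [[0, 0, 0, 0.0116, -0.0048, 0, 1], [0, 0, 0, 0, 0, 0, 1], [0, 0, 0, 0, 0, 0, 1]],
])

```text
time_s: 12.4
ee_pos: [413.5, 137.1, 109.0]
ee_rot: [-180.0, -0.2, 157.5]
force: [-5.0, 2.4, 2.9]
gripper_width: 0.2
gripper_force: 2.5
```

```bash
python3 lean.py blue
```

```text
blue scene area 53 cen [318.7 251.5] lean -0.199 force [-5.4  2.4  3.9]
```

On the hump: 1.5 to 2 mm steps now.

send_rows([
  [[0, 0, 0, 0.009, -0.0037, 0, 1], [0, 0, 0, 0, 0, 0, 1], [0, 0, 0, 0, 0, 0, 1]],
])

```text
time_s: 12.75
ee_pos: [414.0, 136.8, 109.0]
ee_rot: [-180.0, -0.3, 157.5]
force: [-8.1, 4.0, 6.3]
gripper_width: 0.6
gripper_force: 4.6
```

```bash
python3 lean.py blue
```

```text
blue scene area 55 cen [318.7 251.5] lean -0.196 force [-8.6  3.6  6.4]
```

send_rows([
  [[0, 0, 0, 0.007, -0.0029, 0, 1], [0, 0, 0, 0, 0, 0, 1], [0, 0, 0, 0, 0, 0, 1]],
])

```text
time_s: 13.1
ee_pos: [416.9, 135.7, 109.1]
ee_rot: [-180.0, -0.1, 157.5]
force: [-4.1, 0.9, 3.6]
gripper_width: -0.1
gripper_force: 2.4
```

```bash
python3 lean.py blue
```

```text
blue scene area 48 cen [320.2 251.2] lean -0.135 force [-4.5  1.2  4.1]
```

send_rows([
  [[0, 0, 0, 0.007, -0.0029, 0, 1], [0, 0, 0, 0, 0, 0, 1], [0, 0, 0, 0, 0, 0, 1]],
])

```text
time_s: 13.45
ee_pos: [417.9, 135.2, 109.1]
ee_rot: [-180.0, -0.2, 157.5]
force: [-7.2, 2.8, 6.0]
gripper_width: 0.1
gripper_force: 3.9
```

```bash
python3 lean.py blue
```

```text
blue scene area 54 cen [320.4 250.7] lean -0.121 force [-6.6  2.6  5.9]
```

send_rows([
  [[0, 0, 0, 0.007, -0.0029, 0, 1], [0, 0, 0, 0, 0, 0, 1], [0, 0, 0, 0, 0, 0, 1]],
])

```text
time_s: 13.8
ee_pos: [421.5, 134.2, 109.0]
ee_rot: [180.0, 0.1, 157.5]
force: [0.5, 0.1, -0.1]
gripper_width: 0.8
gripper_force: 0.0
```

```bash
python3 lean.py blue
```

```text
blue scene area 62 cen [322.8 250.1] lean -0.021 force [-0.2  0.2 -0.1]
```

Clicked: the force is zero and the bat jumped 0.1 rad ahead. I'll back off and rise.

send_rows([
  [[0, 0, 0, -0.04, 0.0165, 0, 1], [0, 0, 0, -0.1, 0.041, 0, 1], [0, 0, 0, 0, 0, 0.2, 1], [0, 0, 0, 0, 0, 0.2, 1], [0, 0, 0, 0, 0, 0.2, 1], [0, 0, 0, 0, 0, 0, 1], [0, 0, 0, 0, 0, 0, 1]],
])

```text
time_s: 14.55
ee_pos: [392.5, 145.9, 229.4]
ee_rot: [179.9, 0.1, 157.6]
force: [0.1, 1.0, -0.2]
gripper_width: 0.6
gripper_force: 0.0
```

```bash
python3 lean.py red blue; python3 tip.py; ls -t pics|head -1
```

```text
red scene area 56 cen [258.8 221.1] lean -0.209 force [-1.1 -0.4 -0.3]
blue scene area 62 cen [322.9 249.7] lean -0.017 force [-0.   0.1 -1.1]
[-1.2 -0.  -0.2]
s_1470.png
```

View pics/s_1470.png

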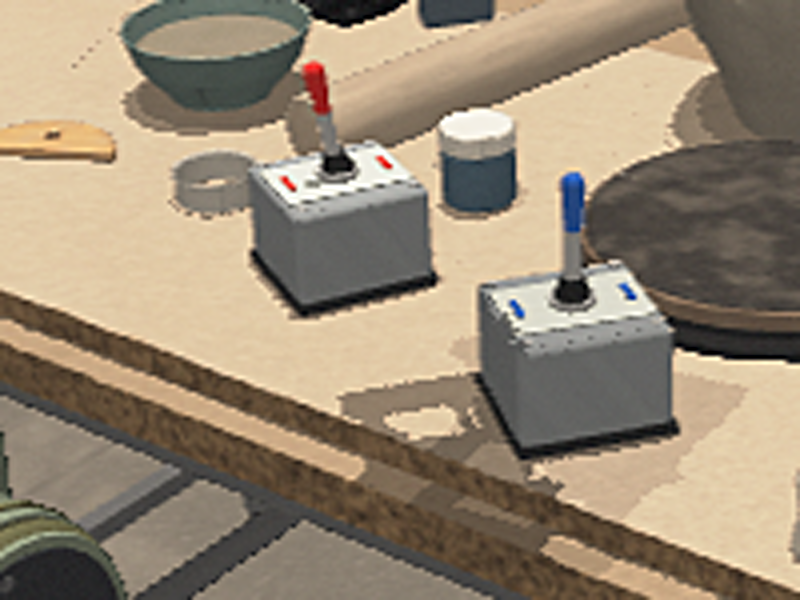

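The picture shows both bats standing free near the middle: red tip at about (315,65), blue tip at about (572,178). The pot and cutter are where they were, and the gripper is clear.

```bash
python3 -c "
from workcell import env;print(env.job_done())"
```

```text
the job is handed in; nothing more can be done
None
```

Both toggles now rest by themselves in their off notches (red at about −0.2 rad, blue at about 0), the pot and cutter look undisturbed, the arm never went near the stamp, and the job was handed in at about 15 s; no verdict came back.

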